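# Lock a router guide bushing with the pin spanner

### The job

Take the two-pin spanner from its wooden block and put its pins into the two holes of the recessed steel ring in the router plate, feeling for them if need be. Turn the ring clockwise as far as it goes, so that the brass guide bushing is drawn down flush with the plate, then put the spanner back upright in its block with both pins down in the block's slots. Leave the tin, the sanding block, the brush and the roll of tape where they are.

Things in the scene. Friction and masses are not known exactly. Their poses are not given: they have to be found in the camera images.
- plate: router plate on a fixed plywood block 170 x 170 mm, aluminium plate 160 x 160 mm, its top face 75 mm above the origin; origin: centre of the underside, z up. A round opening 90 mm across in its middle holds, on one vertical axis, a flat steel ring (86 mm outside, two holes) and inside that a brass guide bushing (24 mm across). Nothing else on it moves
- ring_mid (a point): on the ring's axis, level with its top face: 4 mm below the plate's top when loose, 8 mm when locked. Sinks with the ring but does not turn with it (axes parallel to the plate's). The bushing's top is 8 mm above it. Ring holes: blind, 9 mm across, 7 mm deep, centred 28 mm either side of the axis; their line starts at an unknown angle, 0.15 to 0.85 rad anticlockwise (from above) of the plate's x axis
- bushing (a joint): how far bushing and ring have sunk, m: 0 = bushing 4 mm proud of the plate, 0.004 = flush, ring at its hard stop. They start 0 to 0.8 mm down and sink 4 mm per rad as the ring is turned clockwise, so 0.8 to 1.0 rad of turn is left to the stop. The ring turns stiffly (0.2 N m) and stays where left. The sink does not tell where the holes stand: the thread's start differs each time
- spanner: two-pin spanner, 0.2 kg: two steel pins 6 mm across, 17 mm long, tips bevelled, point down (-z), 28 mm either side of the middle along x; above them a steel bar 68 (x) x 16 (y) x 8 mm, underside 17 mm above the pin tips; on it an upright wooden grip 36 (x) x 14 (y) mm, from 25 to 75 mm above the tips. Origin: midway between the pin tips. Starts standing in the holder
- holder: fixed wooden block 110 (x) x 50 (y) x 35 mm high; origin: centre of its underside. Two square slots 15 x 15 mm, 22 mm deep, in its top, 28 mm either side of its middle along x. With the spanner stored its bar rests on the block's top, so the pin tips are 18 mm above the block's origin
- tin: closed round tin of finish, 90 mm across, 113 mm high; origin: centre of its underside, z up; a bystander
- sander: cork sanding block, 60 x 100 x 32 mm; origin: centre of its underside; a bystander
- brush: paint brush lying flat; origin near its middle; a bystander
- tape: roll of paper tape lying flat, 90 mm across, 30 mm high; origin: centre of its underside; a bystander

How it is judged:
By the outcome, as a careful person would: the job done as asked, in the order asked, and still so for the second after the job is handed in, with the robot touching nothing.
It also fails if it takes over 64 s, if anything falls off the work surface, if the arm or the gripper's body presses on something with over 40 N, if the wrist force passes 120 N, or if a joint passes its speed limit or range.

### The arm

A 6-joint arm with a two-finger parallel gripper is mounted at the origin on the work surface. World frame = base frame: x ahead of the robot, y to its left, z up, the work surface at z = 0. Lengths are in m, angles in rad, forces in N, time in s.
With the tool pointing down it reaches from about 0.35 to 0.775 m from the base axis. Payload 5.5 kg.
Tool frame: the origin (TCP) lies at the very end of the fingers, on their centre line; the grasp point (between the pads) lies 19 mm behind it; z points along the fingers, y is the direction in which the jaws open and shut (so a half turn about z gives the same grasp; the last joint's range is limited). The gripper opens to 85 mm and grips with 20 to 120 N. Pads are 22 mm wide; open, the fingers measure 114 mm over their backs; the gripper's body (76 mm by 85 mm) begins 54 mm behind the grasp point. The pads swing forward as they close: fully open they stand 13 mm farther back than shut.
Start: joints at [1.039, 0.313, 0.046, 1.304, 0, 1.431], TCP at [0.22, 0.531, 0.211] pointing down, gripper open.
Joint ranges: [-2.76, 2.76], [-0.86, 1.69], [-1.03, 1.26], [-2.2, 2.34], [-1.47, 1.5], [-3.14, 3.14]. Speed limits (rad/s): [2.57, 2.57, 3.14, 3.14, 3.14, 3.14].

### API

Orientations are given as [roll, pitch, yaw] about the fixed x, y, z axes, in that order (R = Rz(yaw) Ry(pitch) Rx(roll)).
In Python, from plant import env gives the robot as it stands.
- The arm moves only by the tool jog_arm, never from a script. Its argument "increments" is a list of rows, each a list of 6 numbers: the shift along the tool's x, y, z scaled (see below), then the turn, a rotation vector about the tool's x, y, z scaled (see below). In form: [[dx, dy, dz, rx, ry, rz], ...]. A call has exactly 5 rows; each row is the pose to reach, as a shift and turn from the pose measured when the call began, along the tool's axes at that moment; what a row does not reach only later rows make up. The controller multiplies each number of a shift by 0.08 m and each number of a turn by 45 degrees. A row lasts 1/12 s, in which the tool goes at most 41.7 mm and 7.16 degrees, less where a joint would pass 70% of its speed; a pose out of reach is approached as far as the arm can. A call with a number of a shift or a turn outside -1 to 1 is refused whole. A call with a gripper value outside its range is refused whole. "jaw" is the opening, from 0 (shut) to 1 (fully open), set as the call begins (left out, the last holds). The fingers move at their own pace and stop on an object; "force" is the grip in N (left out, the last holds). Time passes only in rows, so rows that repeat a pose let the fingers close, or fill a call up. It gives the time, the measured TCP pose, the force and the opening at its end, in the units of the state.
- env.get_obs(): the state, without advancing time (a new reading comes with each control period).
- env.capture(name): name is "scene" or "top" or "wrist"; returns the picture (480x640x3 uint8, red, green, blue); there is no depth.
- env.camera_info(name): a dict with "mtx" (3x3 intrinsics, pixels), "R" (3x3) and "t" (3): a world point X has camera coordinates R X + t; the wrist camera has in their place "mount" (4x4, takes a point from camera to tool coordinates, whose origin is the TCP and whose axes are the flange's). Camera axes: x right, y down, z forward; pixel columns grow to the right and rows downward; lengths in m; the calibration is good to about 2 mm. A picture is of the moment at which its call begins: read the wrist's pose just before it. camera_info takes no time and is no camera call.
- env.sign_off(): hands the job in, once; it reports no verdict.
The state is a dict: "clock": time; "joints": joint angles; "joint_vel": joint speeds; "joint_torque": joint torques, N m; "ee_pos": TCP position; "eef_rot": TCP orientation; "force": force on the tool from outside, world axes, zero at the start; "moment": the same for the moment, N m; "finger_gap": finger opening in m.
Only numpy, scipy, OpenCV 4.12 (cv2) and the standard library are available. Lean on these libraries where they do the work, as an engineer would, in place of code of your own. Each camera call takes 0.05 s, during which the arm holds its last target.

## Working session

There is one attempt and no reset: what is moved stays moved. The work goes in short steps, Python scripts to look and compute and a tool call to move; the robot and the scene stay as the last step left them, time stands still between calls to the robot, and variables do not carry over. Pictures are saved under pics/ and viewed, and the job is handed in when it is done.

Besides the shell and the picture viewer there is one more tool, called after ">>>" in YAML: its name, and indented under it one key for each argument. jog_arm: Moves the arm, as the interface text tells. Its arguments: {"type":"object","properties":{"increments":{"type":"array"},"jaw":{"type":"number"},"force":{"type":"number"}},"required":["increments"]}

```bash
ls; mkdir -p pics
python3 - <<'E'
from plant import env
import cv2
print(env.get_obs())
for n in("scene","top","wrist"):
    im=env.capture(n); cv2.imwrite(f"pics/{n}0.png",im[:,:,::-1]); print(n,env.camera_info(n))
E
```

```text
pics
{'clock': 0.0, 'joints': array([ 1.03938526e+00,  3.14007275e-01,  4.49614960e-02,  1.30356989e+00,
       -1.11531891e-05,  1.43121313e+00]), 'joint_vel': array([-0.00057211,  0.0017621 , -0.00060439,  0.00010792,  0.00182761,
        0.00035504]), 'joint_torque': array([-2.72977588e-03, -4.80629396e+01,  2.98530596e+01,  1.94814656e-02,
       -2.09617524e-04, -3.31734896e-05]), 'ee_pos': array([0.21930531, 0.53094782, 0.21019783]), 'eef_rot': array([-3.13978945e+00, -2.42080903e-04,  2.74976457e+00]), 'force': array([ 0.14310718,  0.21755716, -0.21437888]), 'moment': array([ 0.02507134, -0.00841634,  0.02075517]), 'finger_gap': 0.08525018593845693}
scene {'mtx': array([[459.09373669,   0.        , 324.37182561],
       [  0.        , 459.09373669, 237.20218083],
       [  0.        ,   0.        ,   1.        ]]), 'R': array([[ 0.79255294,  0.60955909,  0.01724934],
       [ 0.48633979, -0.6147718 , -0.62091001],
       [-0.36787694,  0.5004931 , -0.78369205]]), 't': array([-0.45554399, -0.19970967,  1.04202321])}
top {'mtx': array([[494.91523667,   0.        , 312.99543607],
       [  0.        , 494.91523667, 236.19853253],
       [  0.        ,   0.        ,   1.        ]]), 'R': array([[ 0.00895348, -0.99986455,  0.01380982],
       [-0.9881446 , -0.01096357, -0.15313409],
       [ 0.15326475, -0.01227502, -0.98810892]]), 't': array([0.02343908, 0.56965571, 0.9945197 ])}
wrist {'mtx': array([[360.28313941,   0.        , 315.49757281],
       [  0.        , 360.28313941, 233.41204224],
       [  0.        ,   0.        ,   1.        ]]), 'mount': array([[ 5.14210742e-04, -9.66120139e-01, -2.58092255e-01,
         6.66312928e-02],
       [ 9.99998587e-01,  9.09827083e-04, -1.41341805e-03,
        -1.18285600e-04],
       [ 1.60035097e-03, -2.58091163e-01,  9.66119242e-01,
        -1.64607512e-01],
       [ 0.00000000e+00,  0.00000000e+00,  0.00000000e+00,
         1.00000000e+00]])}
```

View pics/scene0.png

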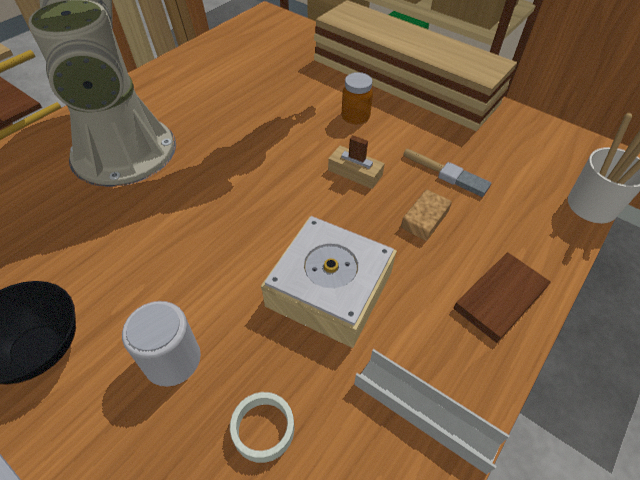

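View pics/top0.png

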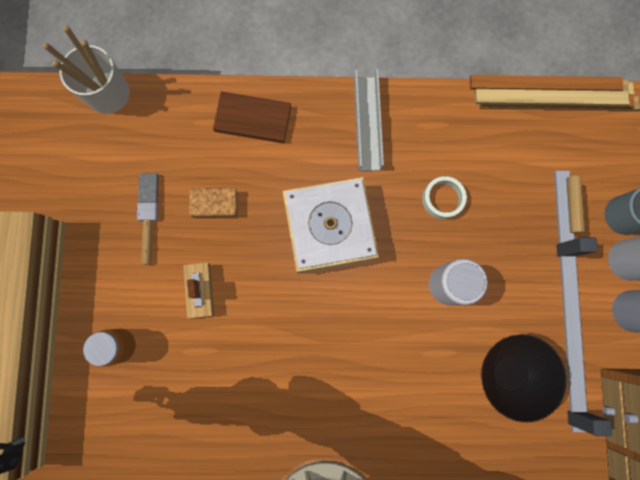

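View pics/wrist0.png

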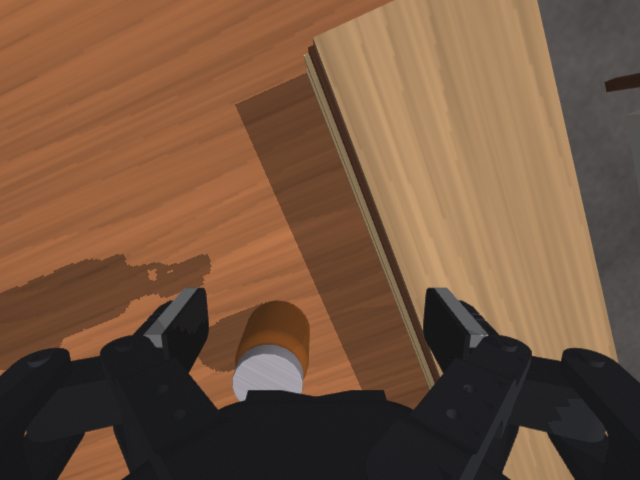

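Run:
```python
import cv2, numpy as np
a=cv2.imread('pics/top0.png'); b=cv2.imread('pics/scene0.png')
c=cv2.resize(a[250:330,160:240],(560,560),interpolation=cv2.INTER_CUBIC)
cv2.imwrite('pics/z1.png',c)
c=cv2.resize(a[170:280,275:385],(594,594),interpolation=cv2.INTER_CUBIC) # 5.4
cv2.imwrite('pics/z2.png',c)
c=cv2.resize(b[125:195,315:395],(640,560),interpolation=cv2.INTER_CUBIC) #8
cv2.imwrite('pics/z3.png',c)
c=cv2.resize(b[210:345,255:405],(600,540),interpolation=cv2.INTER_CUBIC) #4
cv2.imwrite('pics/z4.png',c)
```

```text
(no output)
```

View pics/z1.png

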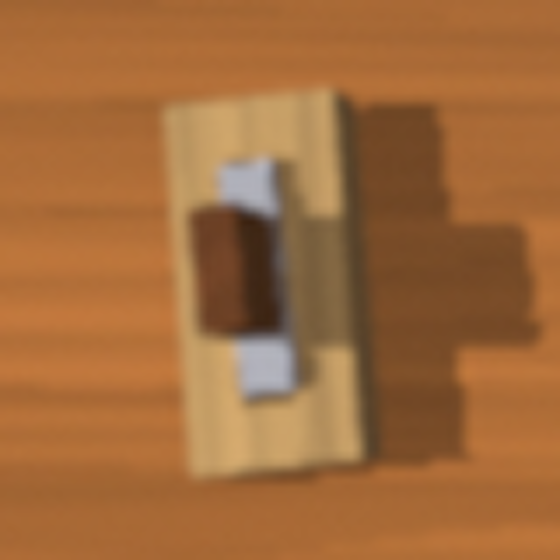

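View pics/z2.png

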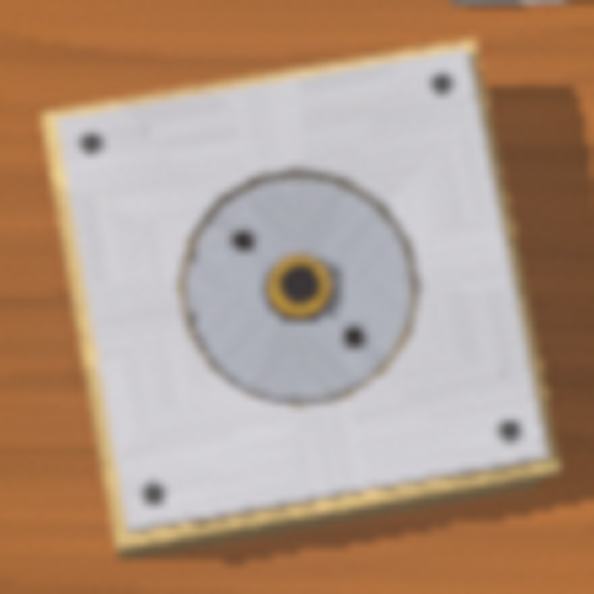

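View pics/z3.png

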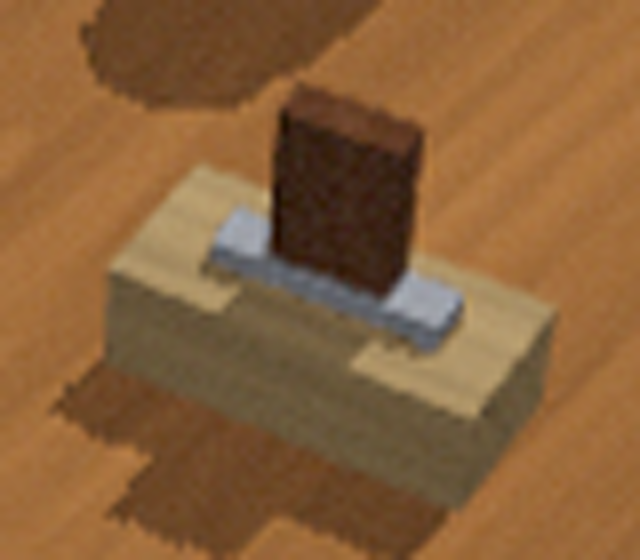

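View pics/z4.png

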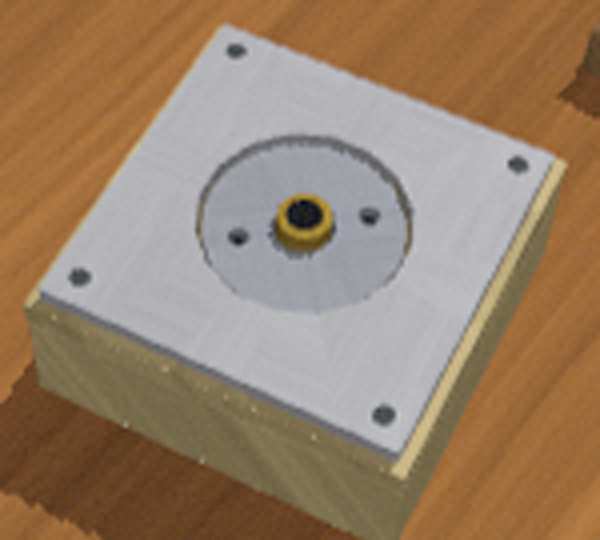

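```bash
cat > h.py <<'E'
import numpy as np, cv2
from plant import env
from scipy.spatial.transform import Rotation as Ro
def cam(n,obs=None):
    c=env.camera_info(n)
    if n!='wrist': return c['mtx'],c['R'],c['t']
    T=np.eye(4);T[:3,:3]=Ro.from_euler('xyz',obs['eef_rot']).as_matrix();T[:3,3]=obs['ee_pos']
    W=np.linalg.inv(T@c['mount']); return c['mtx'],W[:3,:3],W[:3,3]
def px(C,u,z):
    K,R,t=C; d=R.T@np.linalg.solve(K,[u[0],u[1],1]); o=-R.T@t
    return o+d*(z-o[2])/d[2]
def proj(C,X):
    K,R,t=C; p=K@(R@np.asarray(X,float)+t); return p[:2]/p[2]
def yaw(a,b): d=b-a; return np.arctan2(d[1],d[0])
E
python3 - <<'E'
from h import *
def zz(p,s,x0,y0): return ((p[0]+.5)/s-.5+x0,(p[1]+.5)/s-.5+y0)
T=cam('top');S=cam('scene')
f=np.array
def go(C,Z,name,pts,z):
    P=[px(C,zz(p,*Z),z) for p in pts]; print(name); [print('  ',p.round(4)) for p in P]; print('  mean',np.mean(P,0).round(4)); return P
Z2=(5.4,275,170);Z4=(4,255,210);Z1=(7,160,250);Z3=(8,315,125)
P=go(T,Z2,'plate screws top',[(91,143),(441,84),(510,431),(153,494)],.075); print(yaw(P[0],P[1]),yaw(P[3],P[2]),yaw(P[0],P[3]),yaw(P[1],P[2]))
P=go(S,Z4,'plate screws scene',[(236,50),(518,163),(384,414),(79,276)],.075);print(yaw(P[0],P[1]),yaw(P[3],P[2]),yaw(P[0],P[3]),yaw(P[1],P[2]))
P=go(T,Z2,'holes top',[(243,240),(354,336)],.0705);print(yaw(*P),np.hypot(*(P[1]-P[0])[:2]))
P=go(S,Z4,'holes scene',[(238,237),(370,216)],.0705);print(yaw(*P),np.hypot(*(P[1]-P[0])[:2]))
go(T,Z2,'bush',[(300,285)],.079)
go(S,Z4,'bush',[(303,214)],.079)
P=go(T,Z1,'holder top',[(165,104),(343,90),(366,462),(191,477)],.035);print(yaw(P[0],P[3]),yaw(P[1],P[2]))
P=go(S,Z3,'holder',[(203,167),(556,312),(480,415),(107,268)],.035);print(yaw(P[0],P[1]),yaw(P[3],P[2]))
P=go(T,Z1,'bar',[(219,163),(273,158),(297,392),(244,399)],.043);print(yaw(P[0],P[3]),yaw(P[1],P[2]))
P=go(S,Z3,'bar',[(236,208),(464,295),(436,335),(210,249)],.043);print(yaw(P[0],P[1]),yaw(P[3],P[2]))
P=go(T,Z1,'grip',[(193,211),(237,206),(250,332),(203,329)],.093);print(yaw(P[0],P[3]),yaw(P[1],P[2]))
P=go(S,Z3,'grip',[(297,86),(425,128),(412,154),(283,108)],.093);print(yaw(P[0],P[1]),yaw(P[3],P[2]))
E
```

```text
plate screws top
   [0.6476 0.0746 0.075 ]
   [ 0.6724 -0.059   0.075 ]
   [ 0.5387 -0.0844  0.075 ]
   [0.5135 0.0494 0.075 ]
  mean [ 0.5931 -0.0049  0.075 ]
-1.387291484374966 -1.3849474901575851 -2.9554727730771564 -2.954224524900271
plate screws scene
   [0.5119 0.0481 0.075 ]
   [0.6453 0.0733 0.075 ]
   [ 0.6705 -0.0602  0.075 ]
   [ 0.5366 -0.0852  0.075 ]
  mean [ 0.5911 -0.006   0.075 ]
0.18678378456449835 0.18432982351398883 -1.388179143450746 -1.3843777176462
holes top
   [0.6115 0.0163 0.0705]
   [ 0.5749 -0.026   0.0705]
  mean [ 0.5932 -0.0049  0.0705]
-2.2834212239363607 0.055972163480012736
holes scene
   [ 0.5733 -0.028   0.0705]
   [0.6102 0.0146 0.0705]
  mean [ 0.5917 -0.0067  0.0705]
0.8576809475010378 0.05630047484077191
bush
   [ 0.5928 -0.0051  0.079 ]
  mean [ 0.5928 -0.0051  0.079 ]
bush
   [ 0.5909 -0.0069  0.079 ]
  mean [ 0.5909 -0.0069  0.079 ]
holder top
   [0.508  0.2998 0.035 ]
   [0.5128 0.247  0.035 ]
   [0.4031 0.2358 0.035 ]
   [0.3983 0.2868 0.035 ]
  mean [0.4556 0.2674 0.035 ]
-3.023767310093033 -3.0392495113903806
holder
   [0.399  0.2838 0.0
[... 163 characters left out ...]
49   0.2811 0.043 ]
   [0.4916 0.2652 0.043 ]
   [0.4232 0.2552 0.043 ]
   [0.421  0.2706 0.043 ]
  mean [0.4564 0.268  0.043 ]
-2.9903784649639933 -2.9959970483608536
bar
   [0.4211 0.268  0.043 ]
   [0.4883 0.2778 0.043 ]
   [0.4912 0.2605 0.043 ]
   [0.4254 0.2505 0.043 ]
  mean [0.4565 0.2642 0.043 ]
0.1446373403725921 0.15118196215818483
grip
   [0.4726 0.2761 0.093 ]
   [0.4741 0.2638 0.093 ]
   [0.439  0.2586 0.093 ]
   [0.4397 0.2717 0.093 ]
  mean [0.4563 0.2676 0.093 ]
-3.009834696594111 -2.993651240534687
grip
   [0.4377 0.2676 0.093 ]
   [0.4727 0.2745 0.093 ]
   [0.4758 0.2641 0.093 ]
   [0.44   0.2582 0.093 ]
  mean [0.4565 0.2661 0.093 ]
0.19555061122737918 0.16236504141383487
```

```bash
cat >> h.py <<'E'
def plan(wps,start=None):
    """wps: list of (x,y,z,yaw[,roll/pitch vertical]); print per-call full increments"""
    o=env.get_obs() if start is None else start
    p=o['ee_pos'];R=Ro.from_euler('xyz',o['eef_rot'])
    for w in wps:
        q=np.array(w[:3]);Q=Ro.from_euler('xyz',[np.pi,0,w[3]])
        d=R.inv().apply(q-p)/.08; r=(R.inv()*Q).as_rotvec()/(np.pi/4)
        print(np.r_[d,r].round(4).tolist()); p,R=q,Q
def st():
    o=env.get_obs(); print('t %.2f'%o['clock'],'p',o['ee_pos'].round(4),'rpy',o['eef_rot'].round(4),'F',o['force'].round(1),'M',o['moment'].round(2),'gap',round(o['finger_gap'],4)); return o
E
python3 - <<'E'
from h import *
a=np.array([.2193,.5309,.2102,2.7498]);b=np.array([.4565,.267,.20,3.29])
plan([a+(b-a)*k/4 for k in range(1,5)]+[(.4565,.267,.13,3.29)])
E
```

```text
[-1.0001, -0.4813, 0.0351, -0.0017, -0.0004, -0.172]
[-0.9264, -0.6094, 0.0319, 0.0, 0.0, -0.172]
[-0.8359, -0.7286, 0.0319, 0.0, 0.0, -0.172]
[-0.7302, -0.8345, 0.0319, 0.0, 0.0, -0.172]
[0.0, -0.0, 0.875, 0.0, 0.0, 0.0]
```

>>> jog_arm:
  increments:
    - [-0.2,-0.1,0.01,0,0,-0.034]
    - [-0.4,-0.2,0.01,0,0,-0.068]
    - [-0.6,-0.29,0.02,0,0,-0.1]
    - [-0.8,-0.38,0.03,0,0,-0.137]
    - [-1.0,-0.48,0.035,0,0,-0.172]
  jaw: 1

```text
clock: 0.57
ee_pos: [0.2789, 0.4643, 0.2072]
eef_rot: [-3.14, -0.001, 2.887]
force: [-0.8, 1.0, -0.4]
finger_gap: 0.0856
```

>>> jog_arm:
  increments:
    - [-0.2,-0.12,0.01,0,0,-0.034]
    - [-0.4,-0.25,0.01,0,0,-0.068]
    - [-0.6,-0.37,0.02,0,0,-0.1]
    - [-0.8,-0.5,0.03,0,0,-0.137]
    - [-0.95,-0.62,0.035,0,0,-0.172]

```text
clock: 0.98
ee_pos: [0.3407, 0.3961, 0.204]
eef_rot: [-3.139, -0.001, 3.022]
force: [0.1, 0.2, -0.7]
finger_gap: 0.0854
```

>>> jog_arm:
  increments:
    - [-0.2,-0.15,0.01,0,0,-0.034]
    - [-0.4,-0.3,0.01,0,0,-0.068]
    - [-0.6,-0.45,0.02,0,0,-0.1]
    - [-0.75,-0.6,0.03,0,0,-0.137]
    - [-0.85,-0.73,0.035,0,0,-0.172]

```text
clock: 1.4
ee_pos: [0.4022, 0.329, 0.2008]
eef_rot: [-3.139, -0.002, -3.125]
force: [-0.6, 0.4, 0.3]
finger_gap: 0.0852
```

Run:
```python
from h import *
st(); plan([(.4565,.267,.20,3.29),(.4565,.267,.13,3.29)])
```

```text
t 1.40 p [0.4022 0.329  0.2008] rpy [-3.1388e+00 -1.8000e-03 -3.1251e+00] F [-0.6  0.4  0.3] M [-0.02 -0.    0.02] gap 0.0852
[-0.6659, -0.7855, 0.0113, -0.0034, -0.0025, -0.168]
[0.0, -0.0, 0.875, 0.0, 0.0, 0.0]
```

>>> jog_arm:
  increments:
    - [-0.15,-0.2,0.01,0,0,-0.034]
    - [-0.3,-0.4,0.01,0,0,-0.068]
    - [-0.45,-0.6,0.01,0,0,-0.1]
    - [-0.6,-0.75,0.01,0,0,-0.137]
    - [-0.666,-0.785,0.01,-0.003,-0.0025,-0.168]

```text
clock: 1.82
ee_pos: [0.4577, 0.2653, 0.1998]
eef_rot: [-3.141, -0.0, -2.994]
force: [-1.1, -0.9, 0.5]
finger_gap: 0.0857
```

Run:
```python
from h import *
o=st(); im=env.capture('wrist'); cv2.imwrite('pics/w1.png',im[:,:,::-1])
C=cam('wrist',o)
for X in [(.4565,.267,.093),(.4555,.267,.035)]: print(proj(C,X))
```

```text
t 1.82 p [0.4577 0.2653 0.1998] rpy [-3.1406e+00 -2.0000e-04 -2.9940e+00] F [-1.1 -0.9  0.5] M [ 0.01 -0.01 -0.04] gap 0.0857
[317.63554343 225.03695592]
[317.52224365 209.34530604]
```

View pics/w1.png

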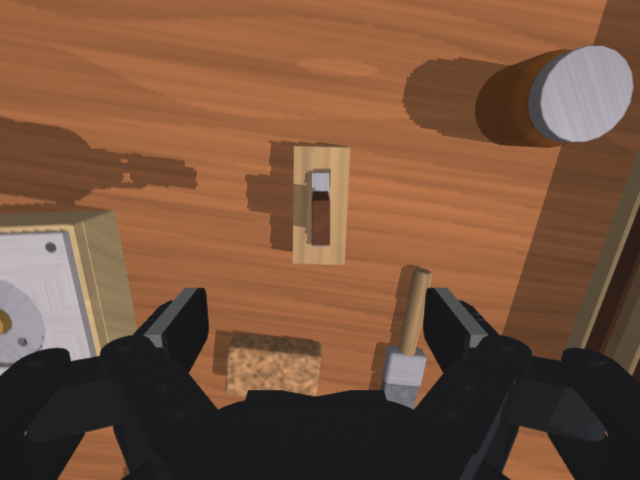

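```bash
python3 - <<'E'
import cv2
a=cv2.imread('pics/w1.png')
cv2.imwrite('pics/z5.png',cv2.resize(a[135:275,270:370],(560,784),interpolation=cv2.INTER_CUBIC)[:784])
E
python3 -c "
import cv2;a=cv2.imread('pics/w1.png');cv2.imwrite('pics/z5.png',cv2.resize(a[140:270,280:360],(368,598),interpolation=cv2.INTER_CUBIC))"
```

```text
(no output)
```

View pics/z5.png

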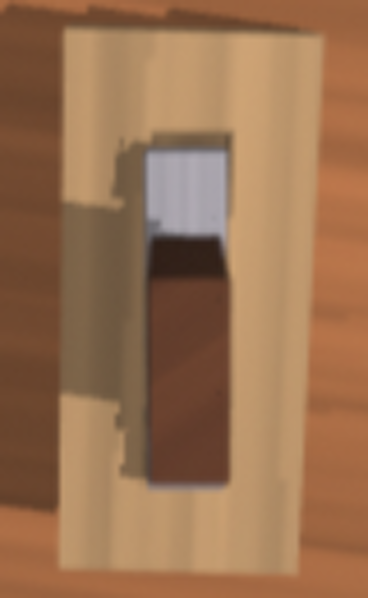

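Run:
```python
from h import *
C=cam('wrist',{'ee_pos':np.array([.4577,.2653,.1998]),'eef_rot':np.array([-3.1406,-.0002,-2.994])})
f=lambda p:((p[0]+.5)/4.6-.5+280,(p[1]+.5)/4.6-.5+140)
for n,z,pts in [('grip',.093,[(149,279),(229,277),(229,484),(149,484)]),('bar',.043,[(147,150),(227,150)]),('holder',.035,[(65,28),(323,36),(298,573),(60,570)])]:
    P=[px(C,f(p),z) for p in pts];print(n,np.round(P,4).tolist(),np.mean(P,0).round(4))
    if len(P)==4: print('yaw',yaw(P[3],P[0]),yaw(P[2],P[1]))
    print('yawx',yaw(P[0],P[1]))
```

```text
grip [[0.4379, 0.2599, 0.093], [0.4357, 0.2729, 0.093], [0.4709, 0.2785, 0.093], [0.473, 0.265, 0.093]] [0.4544 0.2691 0.093 ]
yaw -2.995985759275596 -2.983562560615744
yawx 1.744373812001076
bar [[0.4217, 0.2566, 0.043], [0.4195, 0.2718, 0.043]] [0.4206 0.2642 0.043 ]
yawx 1.7190248507102805
holder [[0.4017, 0.2375, 0.035], [0.3959, 0.2871, 0.035], [0.505, 0.3008, 0.035], [0.5118, 0.2512, 0.035]] [0.4536 0.2691 0.035 ]
yaw -3.0185200164742105 -3.0168024176102852
yawx 1.688793192154841
```

Run:
```python
from h import *
plan([(.456,.2678,.126,-2.99),(.456,.2678,.0515,-2.99)])
```

```text
[0.0231, 0.0331, 0.9214, -0.0009, 0.0004, -0.0044]
[0.0, -0.0, 0.9313, 0.0, 0.0, 0.0]
```

>>> jog_arm:
  increments:
    - [0.02,0.03,0.2,0,0,0]
    - [0.02,0.03,0.4,0,0,0]
    - [0.02,0.03,0.6,0,0,0]
    - [0.02,0.03,0.8,0,0,0]
    - [0.023,0.033,0.92,0,0,0.005]

```text
clock: 2.28
ee_pos: [0.4547, 0.2676, 0.1242]
eef_rot: [-3.14, -0.002, -2.998]
force: [0.4, -0.9, -0.4]
finger_gap: 0.0856
```

Run:
```python
from h import *
st();plan([(.456,.2678,.0515,-2.99)])
```

```text
t 2.28 p [0.4547 0.2676 0.1242] rpy [-3.1403e+00 -2.2000e-03 -2.9977e+00] F [ 0.4 -0.9 -0.4] M [-0.01 -0.02  0.  ] gap 0.0856
[-0.019, 0.0011, 0.9091, -0.0016, -0.0029, -0.0098]
```

>>> jog_arm:
  increments:
    - [-0.01,0,0.2,0,0,0]
    - [-0.02,0,0.4,0,-0.003,-0.01]
    - [-0.02,0,0.6,-0.0016,-0.003,-0.01]
    - [-0.02,0,0.8,-0.0016,-0.003,-0.01]
    - [-0.02,0,0.9,-0.0016,-0.003,-0.01]

```text
clock: 2.7
ee_pos: [0.4547, 0.2675, 0.0504]
eef_rot: [-3.141, -0.002, -2.99]
force: [-0.3, -0.5, 0.4]
finger_gap: 0.0853
```

Run:
```python
from h import *
o=st();plan([(.456,.2678,.0515,-2.99)])
im=env.capture('wrist'); cv2.imwrite('pics/w2.png',im[:,:,::-1])
C=cam('wrist',o)
```

```text
t 2.70 p [0.4547 0.2675 0.0504] rpy [-3.1411e+00 -2.5000e-03 -2.9900e+00] F [-0.3 -0.5  0.4] M [-0.03  0.01 -0.  ] gap 0.0853
[-0.0161, 0.0013, -0.0135, -0.0007, -0.0032, -0.0]
```

View pics/w2.png

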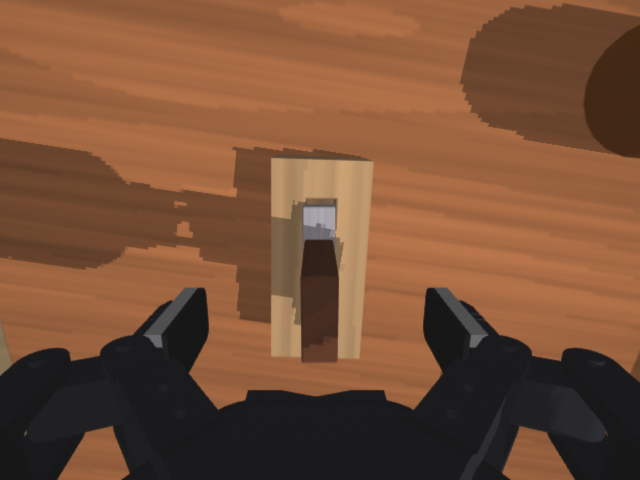

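>>> jog_arm:
  increments:
    - [0,0.015,-0.01,0,0,0]
    - [0,0.015,-0.01,0,0,0]
    - [0,0.015,-0.01,0,0,0]
    - [0,0.015,-0.01,0,0,0]
    - [0,0.015,-0.01,0,0,0]
  jaw: 0
  force: 80

```text
clock: 3.17
ee_pos: [0.4546, 0.2687, 0.0513]
eef_rot: [-3.141, -0.002, -2.99]
force: [0.8, -0.1, 0.5]
finger_gap: 0.0257
```

>>> jog_arm:
  increments:
    - [0,0,0,0,0,0]
    - [0,0,0,0,0,0]
    - [0,0,0,0,0,0]
    - [0,0,0,0,0,0]
    - [0,0,0,0,0,0]

```text
clock: 3.58
ee_pos: [0.4551, 0.2689, 0.0519]
eef_rot: [-3.141, -0.001, -2.99]
force: [-1.1, 0.4, 5.6]
finger_gap: 0.0125
```

Run:
```python
from h import *
o=st();plan([(.456,.2678,.0515,-2.99)])
im=env.capture('wrist'); cv2.imwrite('pics/w3.png',im[:,:,::-1])
C=cam('wrist',o)
```

```text
t 3.58 p [0.4551 0.2689 0.0519] rpy [-3.1414e+00 -1.3000e-03 -2.9899e+00] F [-1.1  0.4  5.6] M [ 0.03  0.18 -0.  ] gap 0.0125
[-0.0096, -0.0156, 0.0048, -0.0003, -0.0017, 0.0001]
```

View pics/w3.png

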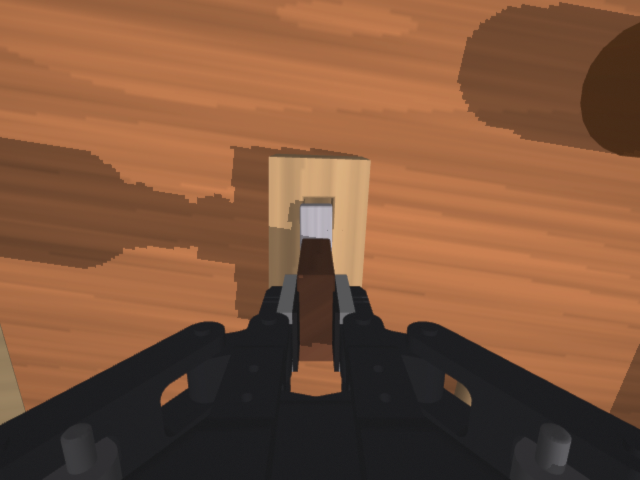

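Run:
```python
from h import *
a=cv2.imread('pics/w3.png')
cv2.imwrite('pics/z6.png',cv2.resize(a[190:370,260:380],(400,600),interpolation=cv2.INTER_CUBIC))
C=cam('wrist',{'ee_pos':np.array([.4551,.2689,.0519]),'eef_rot':np.array([-3.1414,-.0013,-2.9899])})
# predicted bar end in tool coords for zero offset
R=Ro.from_euler('xyz',[-3.1414,-.0013,-2.9899]);p=np.array([.4551,.2689,.0519])
for dx in(0,.001,.002):
  print(dx,[proj(C,p+R.apply([.034+dx,y,.0089])).round(1).tolist() for y in(-.008,.008)],[proj(C,p+R.apply([x+dx,y,-.0411])).round(1).tolist() for x,y in((.018,-.007),(.018,.007),(-.018,-.007),(-.018,.007))])
```

```text
0 [[298.4, 206.3], [331.2, 206.3]] [[295.3, 274.7], [333.6, 274.7], [296.6, 360.8], [332.4, 360.8]]
0.001 [[298.4, 204.3], [331.2, 204.3]] [[295.3, 272.1], [333.6, 272.1], [296.6, 358.5], [332.4, 358.6]]
0.002 [[298.4, 202.3], [331.2, 202.3]] [[295.3, 269.5], [333.7, 269.6], [296.6, 356.3], [332.4, 356.3]]
```

View pics/z6.png

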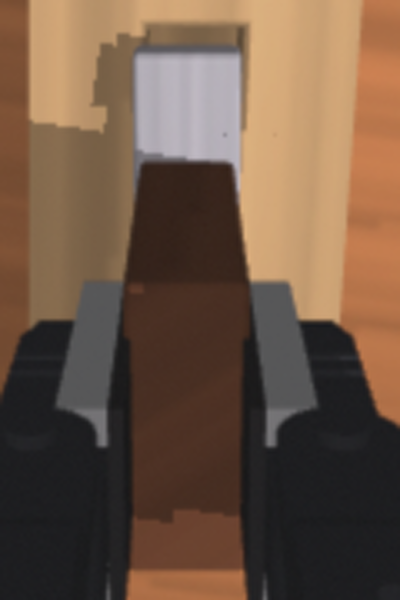

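>>> jog_arm:
  increments:
    - [0,0,-0.1,0,0,0]
    - [0,0,-0.25,0,0,0]
    - [0,0,-0.45,0,0,0]
    - [0,0,-0.7,0,0,0]
    - [0,0,-0.95,0,0,0]

```text
clock: 4.05
ee_pos: [0.4542, 0.2685, 0.1281]
eef_rot: [-3.141, -0.004, -2.99]
force: [-0.3, 0.3, -2.1]
finger_gap: 0.0119
```

Run:
```python
from h import *
o=st()
a=np.r_[o['ee_pos'],o['eef_rot'][2]+2*np.pi];b=np.array([.630,.042,.17,4.0])
plan([a+(b-a)*k/4 for k in range(1,5)])
```

```text
t 4.05 p [0.4542 0.2685 0.1281] rpy [-3.1407 -0.0036 -2.99  ] F [-0.3  0.3 -2.1] M [ 0.04 -0.03 -0.01] gap 0.0119
[-0.4357, -0.7827, -0.132, -0.0007, -0.0047, -0.225]
[-0.2918, -0.8471, -0.1311, 0.0, 0.0, -0.225]
[-0.1383, -0.8852, -0.1311, 0.0, 0.0, -0.225]
[0.0194, -0.8957, -0.1311, -0.0, 0.0, -0.225]
```

>>> jog_arm:
  increments:
    - [-0.08,-0.16,-0.03,0,-0.005,-0.045]
    - [-0.17,-0.32,-0.06,0,-0.005,-0.09]
    - [-0.26,-0.48,-0.09,0,-0.005,-0.135]
    - [-0.35,-0.64,-0.11,0,-0.005,-0.18]
    - [-0.435,-0.78,-0.13,0,-0.005,-0.225]

```text
clock: 4.47
ee_pos: [0.4981, 0.2112, 0.1384]
eef_rot: [-3.141, -0.001, -2.812]
force: [0.7, 0.1, -2.2]
finger_gap: 0.0121
```

>>> jog_arm:
  increments:
    - [-0.06,-0.17,-0.03,0,0,-0.045]
    - [-0.12,-0.34,-0.06,0,0,-0.09]
    - [-0.17,-0.51,-0.09,0,0,-0.135]
    - [-0.23,-0.68,-0.11,0,0,-0.18]
    - [-0.29,-0.85,-0.13,0,0,-0.225]

```text
clock: 4.88
ee_pos: [0.5419, 0.1536, 0.1486]
eef_rot: [-3.141, -0.002, -2.633]
force: [-0.1, -0.3, -2.4]
finger_gap: 0.0126
```

>>> jog_arm:
  increments:
    - [-0.03,-0.18,-0.03,0,0,-0.045]
    - [-0.06,-0.36,-0.06,0,0,-0.09]
    - [-0.09,-0.54,-0.09,0,0,-0.135]
    - [-0.12,-0.71,-0.11,0,0,-0.18]
    - [-0.14,-0.885,-0.13,0,0,-0.225]

```text
clock: 5.3
ee_pos: [0.5861, 0.0966, 0.1588]
eef_rot: [3.141, -0.003, -2.455]
force: [0.1, 0.4, -2.1]
finger_gap: 0.0124
```

>>> jog_arm:
  increments:
    - [0,-0.2,-0.03,0,0,-0.045]
    - [0,-0.4,-0.06,0,0,-0.09]
    - [0.01,-0.6,-0.09,0,0,-0.135]
    - [0.02,-0.8,-0.11,0,0,-0.18]
    - [0.02,-0.895,-0.13,0,0,-0.225]

```text
clock: 5.72
ee_pos: [0.6309, 0.0385, 0.1687]
eef_rot: [3.14, -0.004, -2.278]
force: [0.1, 0.3, -1.8]
finger_gap: 0.0124
```

Run:
```python
from h import *
o=st()
im=env.capture('wrist'); cv2.imwrite('pics/w4.png',im[:,:,::-1])
np.savez('w4.npz',p=o['ee_pos'],r=o['eef_rot'])
C=cam('wrist',o)
for X in [(.5915,-.004,.079)]: print(proj(C,X))
```

```text
t 5.72 p [0.6309 0.0385 0.1687] rpy [ 3.14   -0.0041 -2.2779] F [ 0.1  0.3 -1.8] M [-0.   -0.03 -0.02] gap 0.0124
[316.91981853 150.07633609]
```

View pics/w4.png

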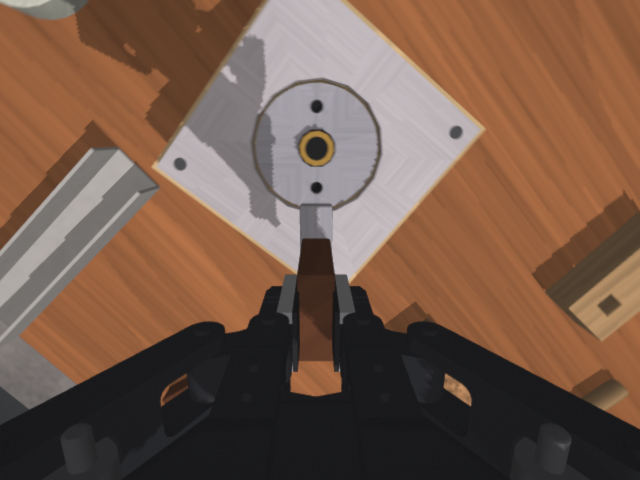

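Run:
```python
from h import *
a=cv2.imread('pics/w4.png')
cv2.imwrite('pics/z7.png',cv2.resize(a[75:245,245:390],(512,600),interpolation=cv2.INTER_CUBIC))
```

```text
(no output)
```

View pics/z7.png

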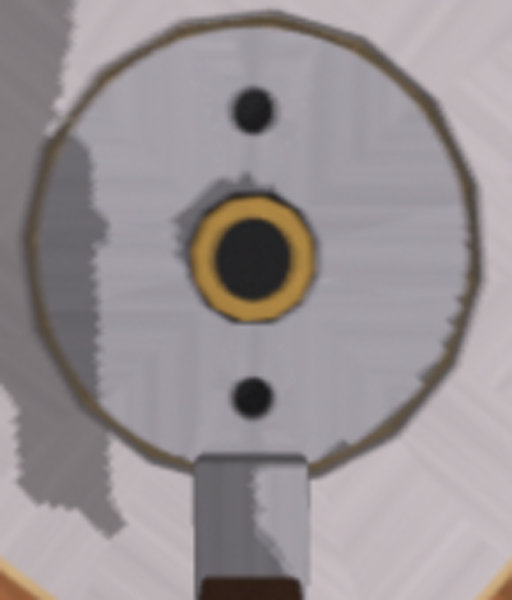

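Run:
```python
from h import *
d=np.load('w4.npz');o={'ee_pos':d['p'],'eef_rot':d['r']};C=cam('wrist',o)
A=px(C,(316.6,105.8),.0705);B=px(C,(316.3,187.1),.0705);M=px(C,(316.3,148),.0785)
R=Ro.from_euler('xyz',d['r'])
print(A,B,(A+B)/2,np.hypot(*(A-B)[:2]),'yaw',yaw(A,B),M)
tl=lambda X:R.inv().apply(X-d['p']).round(4)
print(tl(A),tl(B),tl((A+B)/2),tl(M))
# bar end at tool z
Zt=d['p']+R.apply([.034,0,.0089]);print('bar end pred',proj(C,Zt),'obs 315.9,204.6')
```

```text
[ 0.57245757 -0.02660267  0.0705    ] [0.60905203 0.0159945  0.0705    ] [ 0.5907548  -0.00530409  0.0705    ] 0.05615757180791853 yaw 0.861053297060207 [ 0.59092745 -0.00532532  0.0785    ]
[0.0871 0.002  0.0985] [0.0309 0.0018 0.0983] [0.059  0.0019 0.0984] [0.0589 0.0018 0.0904]
bar end pred [313.18226185 205.2467954 ] obs 315.9,204.6
```

Run:
```python
from h import *
o=st()
for i in range(2): print(env.camera_info('wrist')['mount'].round(4).tolist())
m=env.camera_info('wrist'); 
for y in(-.008,0,.008):
  c=np.linalg.inv(m['mount'])@[.034,y,.0089,1]; p=m['mtx']@c[:3]; print(p[:2]/p[2],c)
```

```text
t 5.77 p [0.6316 0.0378 0.1689] rpy [ 3.1409 -0.0038 -2.2773] F [ 1.1 -1.3 -1.7] M [-0.05 -0.11  0.01] gap 0.0125
[[0.0005, -0.9662, -0.258, 0.0661], [1.0, 0.0001, 0.0015, 0.0009], [-0.0014, -0.258, 0.9662, -0.1646], [0.0, 0.0, 0.0, 1.0]]
[[0.0005, -0.9662, -0.258, 0.0661], [1.0, 0.0001, 0.0015, 0.0009], [-0.0014, -0.258, 0.9662, -0.1646], [0.0, 0.0, 0.0, 1.0]]
[296.79615925 205.24273682] [-0.00913046 -0.0137529   0.17589842  1.        ]
[313.18226185 205.2467954 ] [-0.00113046 -0.01375185  0.1759104   1.        ]
[329.56613322 205.25085343] [ 0.00686953 -0.01375081  0.17592238  1.        ]
```

Run:
```python
from h import *
plan([(.592,-.006,.155,-2.279),(.592,-.006,.115,-2.279)])
```

```text
[0.7373, 0.0209, 0.1763, 0.0009, -0.0049, 0.0022]
[0.0, -0.0, 0.5, 0.0, 0.0, 0.0]
```

>>> jog_arm:
  increments:
    - [0.15,0,0.03,0,-0.001,0]
    - [0.3,0.01,0.07,0,-0.002,0]
    - [0.5,0.015,0.11,0,-0.004,0]
    - [0.65,0.02,0.15,0,-0.005,0]
    - [0.737,0.021,0.176,0.001,-0.005,0.002]

```text
clock: 6.18
ee_pos: [0.5902, -0.0064, 0.1543]
eef_rot: [3.14, -0.001, -2.28]
force: [-0.3, 0.3, -2.0]
finger_gap: 0.0118
```

Run:
```python
from h import *
st();plan([(.592,-.006,.115,-2.279)])
```

```text
t 6.18 p [ 0.5902 -0.0064  0.1543] rpy [ 3.1398e+00 -1.3000e-03 -2.2801e+00] F [-0.3  0.3 -2. ] M [ 0.04  0.01 -0.02] gap 0.0118
[-0.0189, -0.0147, 0.4913, 0.0022, -0.0017, -0.0014]
```

>>> jog_arm:
  increments:
    - [-0.01,-0.01,0.1,0.001,-0.001,0]
    - [-0.02,-0.015,0.2,0.002,-0.002,-0.001]
    - [-0.02,-0.015,0.35,0.002,-0.002,-0.001]
    - [-0.02,-0.015,0.49,0.002,-0.002,-0.001]
    - [-0.02,-0.015,0.49,0.002,-0.002,-0.001]

```text
clock: 6.6
ee_pos: [0.5906, -0.005, 0.1119]
eef_rot: [3.137, -0.002, -2.279]
force: [0.4, -0.8, -1.5]
finger_gap: 0.0125
```

Run:
```python
from h import *
o=st();plan([(.592,-.006,.110,-2.279)])
for n in('wrist','scene'):
  im=env.capture(n); cv2.imwrite(f'pics/{n}5.png',im[:,:,::-1])
a=cv2.imread('pics/scene5.png');cv2.imwrite('pics/z8.png',cv2.resize(a[130:330,230:430],(600,600),interpolation=cv2.INTER_CUBIC))
```

```text
t 6.60 p [ 0.5906 -0.005   0.1119] rpy [ 3.1373e+00 -2.0000e-03 -2.2787e+00] F [ 0.4 -0.8 -1.5] M [ 0.02  0.09 -0.03] gap 0.0125
[-0.0017, -0.0221, 0.0233, 0.0055, -0.0026, 0.0004]
```

View pics/wrist5.png

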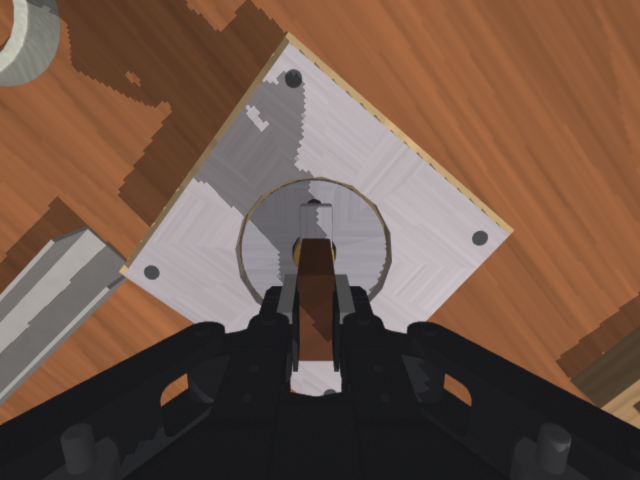

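View pics/z8.png

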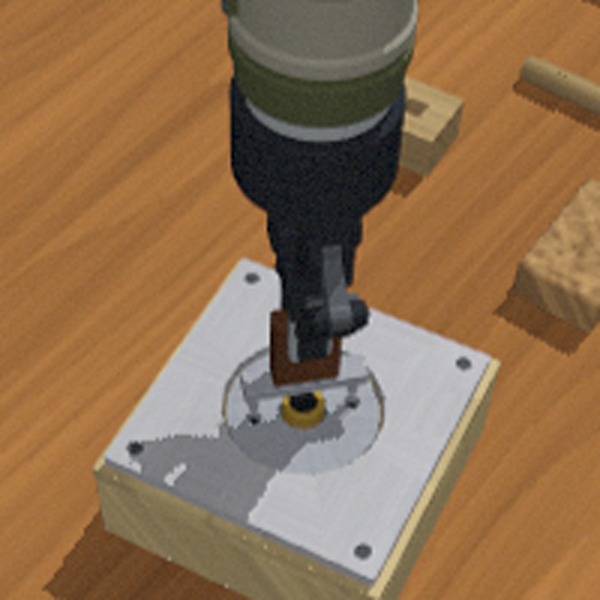

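>>> jog_arm:
  increments:
    - [0,-0.01,0,0.003,-0.001,0]
    - [0,-0.018,0,0.005,-0.002,0]
    - [0,-0.018,0.01,0.005,-0.002,0]
    - [0,-0.018,0.02,0.005,-0.002,0]
    - [0,-0.018,0.025,0.005,-0.002,0]

```text
clock: 7.12
ee_pos: [0.593, -0.0062, 0.1125]
eef_rot: [-3.139, 0.001, -2.279]
force: [-0.1, -0.0, -1.3]
finger_gap: 0.0123
```

Run:
```python
from h import *
o=st();plan([(.592,-.006,.106,-2.279)])
```

```text
t 7.12 p [ 0.593  -0.0062  0.1125] rpy [-3.1390e+00  1.4000e-03 -2.2787e+00] F [-0.1 -0.  -1.3] M [ 0.03 -0.03 -0.03] gap 0.0123
[0.0065, 0.0119, 0.0806, -0.0033, 0.0017, 0.0004]
```

>>> jog_arm:
  increments:
    - [0.003,0.006,0.01,-0.001,0.001,0]
    - [0.003,0.006,0.02,-0.001,0.001,0]
    - [0.003,0.006,0.04,-0.001,0.001,0]
    - [0.003,0.006,0.06,-0.001,0.001,0]
    - [0.003,0.006,0.08,-0.001,0.001,0]

```text
clock: 7.53
ee_pos: [0.5925, -0.0061, 0.1058]
eef_rot: [-3.14, 0.0, -2.279]
force: [0.1, 0.5, -2.0]
finger_gap: 0.0122
```

Run:
```python
from h import *
o=st();plan([(.592,-.006,.103,-2.279)])
```

```text
t 7.53 p [ 0.5925 -0.0061  0.1058] rpy [-3.1399e+00  5.0000e-04 -2.2788e+00] F [ 0.1  0.5 -2. ] M [-0.   -0.01 -0.04] gap 0.0122
[0.0025, 0.0055, 0.0351, -0.0022, 0.0006, 0.0003]
```

>>> jog_arm:
  increments:
    - [0.002,0.004,0.01,-0.001,0,0]
    - [0.002,0.004,0.02,-0.001,0,0]
    - [0.002,0.004,0.03,-0.001,0,0]
    - [0.002,0.004,0.04,-0.001,0,0]
    - [0.002,0.004,0.05,-0.001,0,0]

```text
clock: 7.95
ee_pos: [0.5922, -0.006, 0.1018]
eef_rot: [-3.141, 0.001, -2.279]
force: [-0.3, 0.3, -1.8]
finger_gap: 0.0121
```

Run:
```python
from h import *
o=st();plan([(.592,-.006,.100,-2.279)])
for n in('scene',):
  im=env.capture(n); cv2.imwrite(f'pics/{n}6.png',im[:,:,::-1])
st()
a=cv2.imread('pics/scene6.png');cv2.imwrite('pics/z9.png',cv2.resize(a[220:300,290:370],(640,640),interpolation=cv2.INTER_CUBIC)[:600])
```

```text
t 7.95 p [ 0.5922 -0.006   0.1018] rpy [-3.1406e+00  5.0000e-04 -2.2787e+00] F [-0.3  0.3 -1.8] M [-0.02 -0.04 -0.04] gap 0.0121
[0.001, 0.0018, 0.0222, -0.0012, 0.0007, 0.0003]
t 8.00 p [ 0.592  -0.006   0.1016] rpy [-3.1409e+00  4.0000e-04 -2.2788e+00] F [-0.8  0.2 -2.3] M [-0.    0.06 -0.03] gap 0.0122
```

View pics/z9.png

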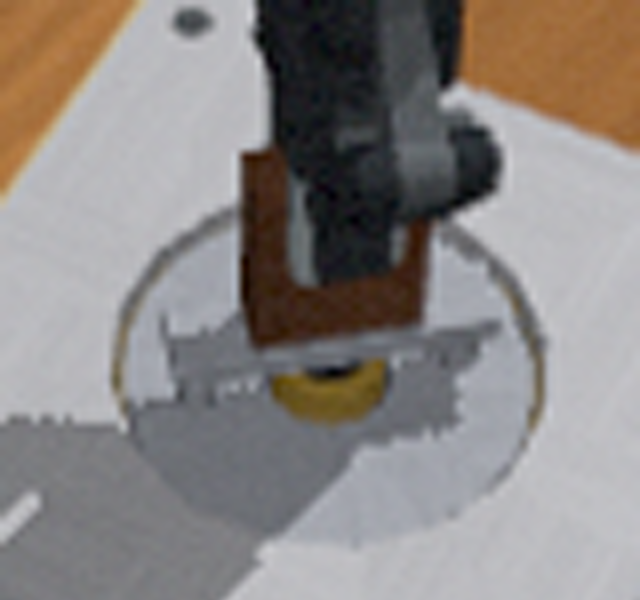

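>>> jog_arm:
  increments:
    - [0,0,0.007,0,0,0]
    - [0,0,0.014,0,0,0]
    - [0,0,0.021,0,0,0]
    - [0,0,0.026,0,0,0]
    - [0,0,0.028,0,0,0]

```text
clock: 8.42
ee_pos: [0.592, -0.006, 0.0993]
eef_rot: [-3.141, 0.0, -2.279]
force: [-0.6, -0.2, -2.3]
finger_gap: 0.0125
```

Run:
```python
from h import *
o=st();plan([(.592,-.006,.0990,-2.279-.2*k) for k in range(1,3)])
```

```text
t 8.42 p [ 0.592  -0.006   0.0993] rpy [-3.1409e+00  4.0000e-04 -2.2787e+00] F [-0.6 -0.2 -2.3] M [-0.01 -0.03  0.01] gap 0.0125
[0.0004, 0.0004, 0.0037, -0.0008, 0.0006, 0.255]
[0.0, 0.0, 0.0, 0.0, -0.0, 0.2546]
```

>>> jog_arm:
  increments:
    - [0,0,0,0,0,0.03]
    - [0,0,0.001,0,0,0.06]
    - [0,0,0.002,0,0,0.09]
    - [0,0,0.004,0,0,0.12]
    - [0,0,0.005,0,0,0.15]

```text
clock: 8.83
ee_pos: [0.5916, -0.0056, 0.0988]
eef_rot: [3.141, 0.0, -2.398]
force: [-1.1, 1.9, -0.9]
finger_gap: 0.0123
```

Run:
```python
from h import *
o=st()
```

```text
t 8.83 p [ 0.5916 -0.0056  0.0988] rpy [ 3.1412e+00  2.0000e-04 -2.3984e+00] F [-1.1  1.9 -0.9] M [0.41 0.37 0.25] gap 0.0123
```

>>> jog_arm:
  increments:
    - [0,0,0.002,0,0,0.05]
    - [0,0,0.004,0,0,0.1]
    - [0,0,0.006,0,0,0.15]
    - [0,0,0.008,0,0,0.2]
    - [0,0,0.009,0,0,0.25]

```text
clock: 9.25
ee_pos: [0.5914, -0.0055, 0.098]
eef_rot: [3.141, 0.0, -2.598]
force: [-1.3, 1.4, -2.0]
finger_gap: 0.0121
```

Run:
```python
from h import *
o=st();plan([(.592,-.006,o['ee_pos'][2]-.0008,o['eef_rot'][2]-.2)])
```

```text
t 9.25 p [ 0.5914 -0.0055  0.098 ] rpy [ 3.1409  0.     -2.5975] F [-1.3  1.4 -2. ] M [0.31 0.23 0.23] gap 0.0121
[-0.0032, -0.0094, 0.01, 0.0009, -0.0001, 0.2546]
```

>>> jog_arm:
  increments:
    - [0,-0.002,0.002,0,0,0.05]
    - [-0.001,-0.004,0.004,0,0,0.1]
    - [-0.002,-0.006,0.006,0,0,0.15]
    - [-0.002,-0.006,0.008,0,0,0.2]
    - [-0.002,-0.006,0.01,0,0,0.255]

```text
clock: 9.67
ee_pos: [0.5914, -0.0054, 0.0971]
eef_rot: [3.14, -0.001, -2.8]
force: [-2.0, 1.9, -1.2]
finger_gap: 0.0124
```

Run:
```python
from h import *
o=st();plan([(.592,-.006,o['ee_pos'][2]-.0008,o['eef_rot'][2]-.2)])
```

```text
t 9.67 p [ 0.5914 -0.0054  0.0971] rpy [ 3.1401e+00 -6.0000e-04 -2.8005e+00] F [-2.   1.9 -1.2] M [0.47 0.44 0.29] gap 0.0124
[-0.0046, -0.0098, 0.01, 0.0019, -0.0009, 0.2546]
```

>>> jog_arm:
  increments:
    - [0,0,0.002,0,0,0.05]
    - [0,-0.002,0.004,0.001,0,0.1]
    - [0,-0.002,0.006,0.001,0,0.15]
    - [0,-0.002,0.008,0.001,0,0.2]
    - [0,-0.002,0.01,0.001,0,0.255]

```text
clock: 10.08
ee_pos: [0.5913, -0.0052, 0.0963]
eef_rot: [3.14, -0.001, -3.003]
force: [-1.2, 1.1, -1.6]
finger_gap: 0.0125
```

Run:
```python
from h import *
o=st();plan([(.592,-.006,o['ee_pos'][2]-.0008,o['eef_rot'][2]-.2)])
```

```text
t 10.08 p [ 0.5913 -0.0052  0.0963] rpy [ 3.1404e+00 -1.0000e-03 -3.0034e+00] F [-1.2  1.1 -1.6] M [0.42 0.32 0.24] gap 0.0125
[-0.0078, -0.0113, 0.01, 0.0014, -0.0014, 0.2546]
```

>>> jog_arm:
  increments:
    - [0,-0.001,0.001,0,0,0.025]
    - [0,-0.002,0.002,0.001,0,0.05]
    - [0,-0.003,0.003,0.001,0,0.075]
    - [0,-0.004,0.004,0.001,0,0.1]
    - [0,-0.004,0.005,0.001,0,0.12]

```text
clock: 10.5
ee_pos: [0.5913, -0.0052, 0.0959]
eef_rot: [3.141, -0.001, -3.099]
force: [-1.5, 1.6, -1.3]
finger_gap: 0.0123
```

Run:
```python
from h import *
o=st()
```

```text
t 10.50 p [ 0.5913 -0.0052  0.0959] rpy [ 3.1407e+00 -1.0000e-03 -3.0991e+00] F [-1.5  1.6 -1.3] M [0.68 0.29 0.17] gap 0.0123
```

>>> jog_arm:
  increments:
    - [0,0,0.001,0,0,0.02]
    - [0,0,0.002,0,0,0.04]
    - [0,0,0.002,0,0,0.06]
    - [0,0,0.003,0,0,0.07]
    - [0,0,0.003,0,0,0.08]

```text
clock: 10.92
ee_pos: [0.5913, -0.0052, 0.0957]
eef_rot: [3.141, -0.001, 3.121]
force: [-1.1, 2.0, -1.2]
finger_gap: 0.0125
```

Run:
```python
from h import *
o=st()
```

```text
t 10.92 p [ 0.5913 -0.0052  0.0957] rpy [ 3.1406e+00 -1.1000e-03  3.1205e+00] F [-1.1  2.  -1.2] M [0.54 0.21 0.16] gap 0.0125
```

>>> jog_arm:
  increments:
    - [0,0,0.001,0,0,0.02]
    - [0,0,0.002,0,0,0.04]
    - [0,0,0.002,0,0,0.06]
    - [0,0,0.003,0,0,0.08]
    - [0,0,0.003,0,0,0.09]

```text
clock: 11.33
ee_pos: [0.5913, -0.0051, 0.0954]
eef_rot: [3.141, -0.001, 3.049]
force: [-0.6, 1.7, -0.9]
finger_gap: 0.0123
```

Run:
```python
from h import *
o=st()
```

```text
t 11.33 p [ 0.5913 -0.0051  0.0954] rpy [ 3.1406e+00 -1.2000e-03  3.0486e+00] F [-0.6  1.7 -0.9] M [0.6  0.21 0.21] gap 0.0123
```

>>> jog_arm:
  increments:
    - [0,0,0.001,0,0,0.02]
    - [0,0,0.002,0,0,0.04]
    - [0,0,0.002,0,0,0.06]
    - [0,0,0.003,0,0,0.08]
    - [0,0,0.003,0,0,0.08]

```text
clock: 11.75
ee_pos: [0.5913, -0.0051, 0.0953]
eef_rot: [3.141, -0.001, 2.985]
force: [-0.5, 2.4, -0.6]
finger_gap: 0.0123
```

Run:
```python
from h import *
o=st()
```

```text
t 11.75 p [ 0.5913 -0.0051  0.0953] rpy [ 3.1407e+00 -1.1000e-03  2.9854e+00] F [-0.5  2.4 -0.6] M [0.67 0.27 0.55] gap 0.0123
```

>>> jog_arm:
  increments:
    - [0,0,0,0,0,0.01]
    - [0,0,0,0,0,0.02]
    - [0,0,0,0,0,0.03]
    - [0,0,0,0,0,0.04]
    - [0,0,0,0,0,0.05]

```text
clock: 12.17
ee_pos: [0.5913, -0.005, 0.0953]
eef_rot: [3.141, -0.001, 2.946]
force: [-1.2, 2.2, 0.2]
finger_gap: 0.0119
```

Run:
```python
from h import *
o=st()
```

```text
t 12.17 p [ 0.5913 -0.005   0.0953] rpy [ 3.1408e+00 -1.1000e-03  2.9460e+00] F [-1.2  2.2  0.2] M [0.52 0.28 1.08] gap 0.0119
```

>>> jog_arm:
  increments:
    - [0,0,0,0,0,-0.03]
    - [0,0,0,0,0,-0.06]
    - [0,0,0,0,0,-0.09]
    - [0,0,0,0,0,-0.1]
    - [0,0,0,0,0,-0.1]

```text
clock: 12.58
ee_pos: [0.5918, -0.0052, 0.0953]
eef_rot: [3.141, -0.0, 3.024]
force: [0.2, 2.5, -2.8]
finger_gap: 0.0125
```

Run:
```python
from h import *
o=st()
for n in('scene','top'):
  im=env.capture(n); cv2.imwrite(f'pics/{n}7.png',im[:,:,::-1])
a=cv2.imread('pics/scene7.png');cv2.imwrite('pics/z10.png',cv2.resize(a[210:290,290:370],(600,600),interpolation=cv2.INTER_CUBIC)[:600])
```

```text
t 12.58 p [ 0.5918 -0.0052  0.0953] rpy [ 3.1407e+00 -2.0000e-04  3.0242e+00] F [ 0.2  2.5 -2.8] M [ 0.57 -0.07  0.08] gap 0.0125
```

View pics/z10.png

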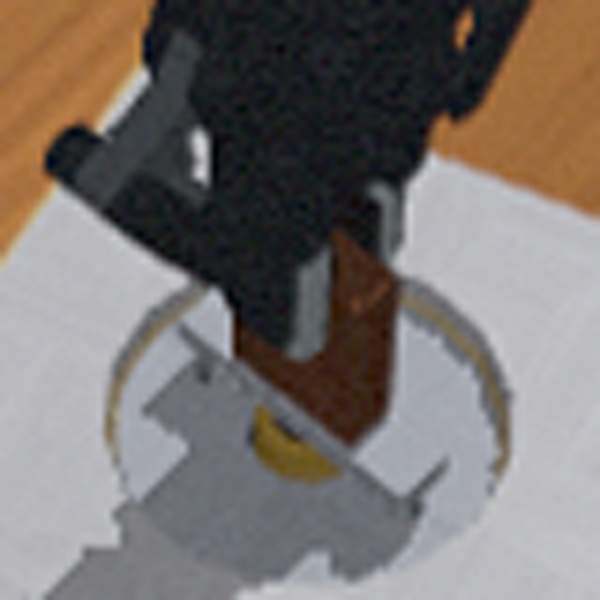

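>>> jog_arm:
  increments:
    - [0,0,-0.02,0,0,-0.01]
    - [0,0,-0.05,0,0,-0.02]
    - [0,0,-0.1,0,0,-0.02]
    - [0,0,-0.16,0,0,-0.02]
    - [0,0,-0.25,0,0,-0.02]

```text
clock: 13.1
ee_pos: [0.5915, -0.0056, 0.1156]
eef_rot: [3.141, -0.001, 3.039]
force: [-0.5, -0.4, -0.5]
finger_gap: 0.0123
```

Run:
```python
from h import *
o=st()
```

```text
t 13.10 p [ 0.5915 -0.0056  0.1156] rpy [ 3.1414e+00 -9.0000e-04  3.0392e+00] F [-0.5 -0.4 -0.5] M [ 0.04 -0.01 -0.  ] gap 0.0123
```

>>> jog_arm:
  increments:
    - [0,0,-0.1,0,0,0]
    - [0,0,-0.25,0,0,0]
    - [0,0,-0.4,0,0,0]
    - [0,0,-0.55,0,0,0]
    - [0,0,-0.7,0,0,0]

```text
clock: 13.52
ee_pos: [0.5917, -0.0058, 0.1732]
eef_rot: [-3.141, 0.0, 3.039]
force: [0.1, 0.0, -1.0]
finger_gap: 0.0121
```

Run:
```python
from h import *
o=st()
plan([(.6515,.008,.185,o['eef_rot'][2])])
```

```text
t 13.52 p [ 0.5917 -0.0058  0.1732] rpy [-3.1413  0.      3.039 ] F [ 0.1  0.  -1. ] M [-0.03  0.02  0.01] gap 0.0121
[-0.7261, 0.2486, -0.1479, -0.0003, 0.0, -0.0]
```

>>> jog_arm:
  increments:
    - [-0.15,0,0,0,0,0]
    - [-0.35,0,0,0,0,0]
    - [-0.55,0,0,0,0,0]
    - [-0.7,0,0,0,0,0]
    - [-0.75,0,0,0,0,0]

```text
clock: 13.93
ee_pos: [0.6532, -0.0125, 0.174]
eef_rot: [-3.141, 0.002, 3.039]
force: [-1.0, -0.0, -2.7]
finger_gap: 0.0125
```

```bash
python3 - <<'E'
from h import *
o=st()
im=env.capture('wrist'); cv2.imwrite('pics/w8.png',im[:,:,::-1])
im=env.capture('scene'); cv2.imwrite('pics/s8.png',im[:,:,::-1])
E
python3 -c "
import cv2;a=cv2.imread('pics/w8.png');a=cv2.resize(a[60:260,220:420],(500,500),interpolation=cv2.INTER_CUBIC);cv2.imwrite('pics/z11.png',a)
a=cv2.imread('pics/s8.png');a=cv2.resize(a[210:345,255:405],(600,540),interpolation=cv2.INTER_CUBIC);cv2.imwrite('pics/z12.png',a)"
```

```text
t 13.93 p [ 0.6532 -0.0125  0.174 ] rpy [-3.1410e+00  2.1000e-03  3.0386e+00] F [-1.  -0.  -2.7] M [-0.03  0.04  0.01] gap 0.0125
```

View pics/z11.png

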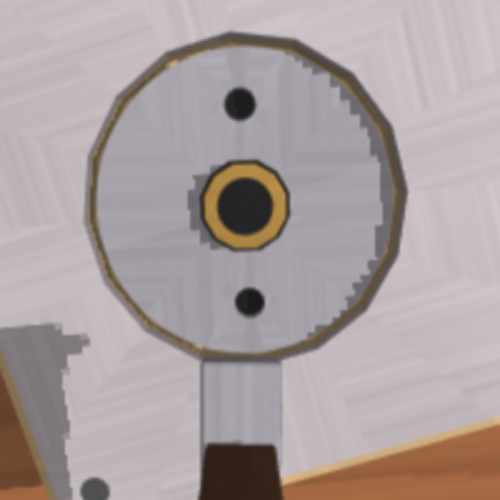

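View pics/z12.png

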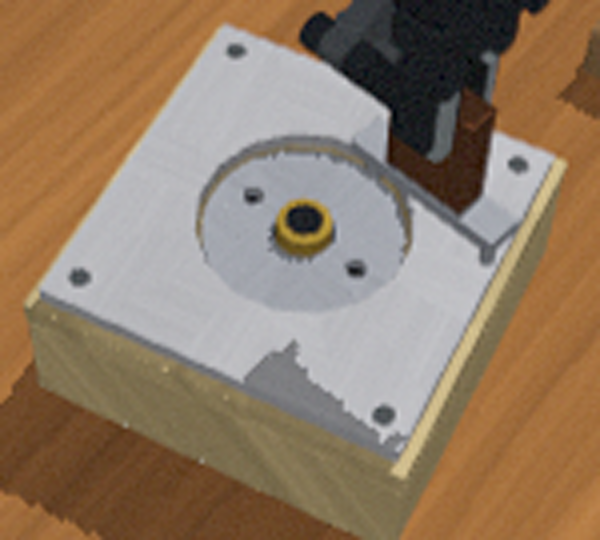

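Run:
```python
from h import *
C=cam('wrist',{'ee_pos':np.array([.6532,-.0125,.174]),'eef_rot':np.array([-3.141,.0021,3.0386])})
f=lambda p:((p[0]+.5)/2.5-.5+220,(p[1]+.5)/2.5-.5+60)
z=.0665
A,B=px(C,f((239.5,103.5)),z),px(C,f((249.5,301.5)),z);print(A,B,np.hypot(*(A-B)[:2]),'yaw',yaw(A,B),'turn',.859-yaw(A,B))
S=cam('scene');g=lambda p:((p[0]+.5)/4-.5+255,(p[1]+.5)/4-.5+210)
A,B=px(S,g((254,195)),z),px(S,g((357,268)),z);print(A,B,np.hypot(*(A-B)[:2]),yaw(A,B),yaw(B,A))
o=st()
a=np.r_[o['ee_pos'],o['eef_rot'][2]];b=np.array([.455,.269,.165,-2.99+2*np.pi]);print(b-a)
plan([a+(b-a)*k/5 for k in range(1,6)])
```

```text
[ 0.56237712 -0.00329079  0.0665    ] [ 0.61851224 -0.00604045  0.0665    ] 0.056202423644662665 yaw -0.04894381767950318 turn 0.9079438176795032
[ 0.56356492 -0.00471578  0.0665    ] [ 0.61980318 -0.0075865   0.0665    ] 0.05631147516845039 -0.05100149209275622 3.090591161497037
t 14.03 p [ 0.6518 -0.0122  0.1734] rpy [-3.1411e+00  2.0000e-04  3.0387e+00] F [ 0.  -1.3 -2.9] M [0.   0.04 0.02] gap 0.012
[-0.19679467  0.28122465 -0.0083953   0.25445599]
[0.5616, 0.6488, 0.0206, -0.0006, 0.0002, -0.0648]
[0.5278, 0.6766, 0.021, 0.0, 0.0, -0.0648]
[0.4927, 0.7025, 0.021, 0.0, 0.0, -0.0648]
[0.4564, 0.7267, 0.021, -0.0, 0.0, -0.0648]
[0.4188, 0.749, 0.021, 0.0, 0.0, -0.0648]
```

>>> jog_arm:
  increments:
    - [0.11,0.13,0,0,0,-0.01]
    - [0.22,0.26,0.01,0,0,-0.02]
    - [0.33,0.39,0.01,0,0,-0.04]
    - [0.45,0.52,0.02,0,0,-0.05]
    - [0.56,0.65,0.02,0,0,-0.065]

```text
clock: 14.45
ee_pos: [0.6107, 0.0455, 0.1721]
eef_rot: [-3.141, -0.0, 3.091]
force: [0.6, -0.2, -2.4]
finger_gap: 0.0124
```

>>> jog_arm:
  increments:
    - [0.11,0.13,0,0,0,-0.01]
    - [0.21,0.27,0.01,0,0,-0.02]
    - [0.32,0.4,0.01,0,0,-0.04]
    - [0.42,0.54,0.02,0,0,-0.05]
    - [0.53,0.68,0.02,0,0,-0.065]

```text
clock: 14.87
ee_pos: [0.5702, 0.1031, 0.1704]
eef_rot: [-3.141, -0.0, -3.14]
force: [1.2, -0.0, -1.8]
finger_gap: 0.0122
```

>>> jog_arm:
  increments:
    - [0.1,0.14,0,0,0,-0.01]
    - [0.2,0.28,0.01,0,0,-0.02]
    - [0.3,0.42,0.01,0,0,-0.04]
    - [0.4,0.56,0.02,0,0,-0.05]
    - [0.49,0.7,0.02,0,0,-0.065]

```text
clock: 15.28
ee_pos: [0.5299, 0.1601, 0.1687]
eef_rot: [-3.141, -0.001, -3.088]
force: [0.5, 0.3, -2.9]
finger_gap: 0.012
```

>>> jog_arm:
  increments:
    - [0.09,0.15,0,0,0,-0.01]
    - [0.18,0.3,0.01,0,0,-0.02]
    - [0.27,0.45,0.01,0,0,-0.04]
    - [0.36,0.59,0.02,0,0,-0.05]
    - [0.46,0.73,0.02,0,0,-0.065]

```text
clock: 15.7
ee_pos: [0.4894, 0.2174, 0.1669]
eef_rot: [-3.141, -0.001, -3.036]
force: [-0.1, 0.2, -2.2]
finger_gap: 0.0121
```

Run:
```python
from h import *
o=st()
plan([(.4548,.2688,.15,-3.012)])
im=env.capture('wrist'); cv2.imwrite('pics/w9.png',im[:,:,::-1])
np.savez('w9.npz',p=o['ee_pos'],r=o['eef_rot'])
```

```text
t 15.70 p [0.4894 0.2174 0.1669] rpy [-3.1413e+00 -6.0000e-04 -3.0355e+00] F [-0.1  0.2 -2.2] M [-0.04  0.01 -0.02] gap 0.0121
[0.3614, 0.6841, 0.2116, -0.0004, -0.0008, -0.03]
```

View pics/w9.png

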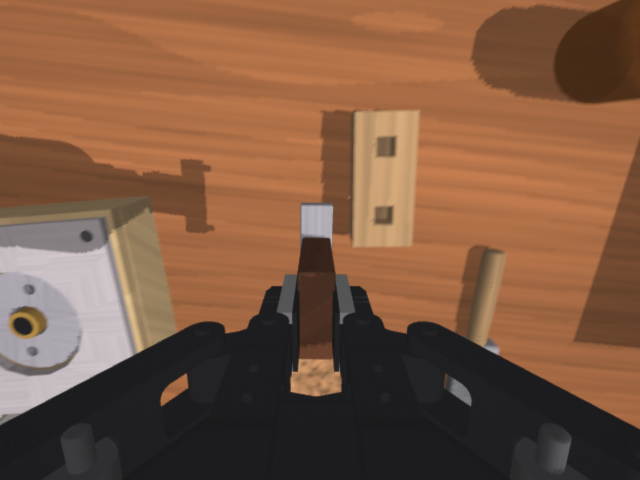

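Run:
```python
from h import *
d=np.load('w9.npz');o={'ee_pos':d['p'],'eef_rot':d['r']};C=cam('wrist',o);R=Ro.from_euler('xyz',d['r'])
A,B=px(C,(386,146.5),.035),px(C,(384,215),.035);M=(A+B)/2
print(A,B,np.hypot(*(A-B)[:2]),yaw(A,B),M,R.inv().apply(M-d['p']))
print(proj(C,d['p']+R.apply([.034,0,.0089])),'obs 316.6 204.6')
```

```text
[0.42407512 0.26742743 0.035     ] [0.47960331 0.27450762 0.035     ] 0.0559777529975104 0.12682188454976734 [0.45183921 0.27096753 0.035     ] [0.0315571  0.05723437 0.13193028]
[314.89152848 206.36034339] obs 316.6 204.6
```

Run:
```python
from h import *
plan([(.454,.2693,.125,-3.0146),(.454,.2693,.083,-3.0146),(.454,.2693,.0525,-3.0146)])
```

```text
[0.346, 0.6686, 0.5263, 0.0015, -0.0028, -0.0234]
[0.0, -0.0, 0.525, 0.0, 0.0, 0.0]
[0.0, -0.0, 0.3813, 0.0, 0.0, 0.0]
```

>>> jog_arm:
  increments:
    - [0.07,0.14,0.1,0,0,-0.005]
    - [0.14,0.28,0.2,0,0,-0.01]
    - [0.22,0.43,0.3,0,0,-0.015]
    - [0.3,0.58,0.42,0,-0.001,-0.02]
    - [0.346,0.669,0.526,0,-0.002,-0.023]

```text
clock: 16.17
ee_pos: [0.4527, 0.2704, 0.1241]
eef_rot: [3.14, -0.002, -3.014]
force: [0.0, -0.5, -2.6]
finger_gap: 0.0123
```

Run:
```python
from h import *
st();plan([(.454,.2693,.078,-3.0146)])
```

```text
t 16.17 p [0.4527 0.2704 0.1241] rpy [ 3.1404e+00 -1.6000e-03 -3.0137e+00] F [ 0.  -0.5 -2.6] M [0.03 0.03 0.  ] gap 0.0123
[-0.0158, -0.0161, 0.5757, 0.0015, -0.002, 0.0011]
```

>>> jog_arm:
  increments:
    - [-0.01,-0.01,0.1,0.001,-0.001,0]
    - [-0.016,-0.016,0.25,0.001,-0.001,0]
    - [-0.016,-0.016,0.4,0.001,-0.002,0]
    - [-0.016,-0.016,0.52,0.001,-0.002,0]
    - [-0.016,-0.016,0.57,0.001,-0.002,0]

```text
clock: 16.58
ee_pos: [0.4532, 0.2686, 0.0766]
eef_rot: [-3.141, -0.002, -3.014]
force: [-0.4, -0.4, -3.0]
finger_gap: 0.0123
```

Run:
```python
from h import *
st();plan([(.454,.2693,.0525,-3.0146)])
for n in('wrist','scene'):
  im=env.capture(n); cv2.imwrite(f'pics/{n}10.png',im[:,:,::-1])
a=cv2.imread('pics/scene10.png');a=cv2.resize(a[110:200,310:410],(600,540),interpolation=cv2.INTER_CUBIC);cv2.imwrite('pics/z13.png',a)
```

```text
t 16.58 p [0.4532 0.2686 0.0766] rpy [-3.1411e+00 -2.3000e-03 -3.0140e+00] F [-0.4 -0.4 -3. ] M [0.   0.08 0.04] gap 0.0123
[-0.0115, 0.0072, 0.3014, -0.0006, -0.003, 0.0007]
```

View pics/wrist10.png

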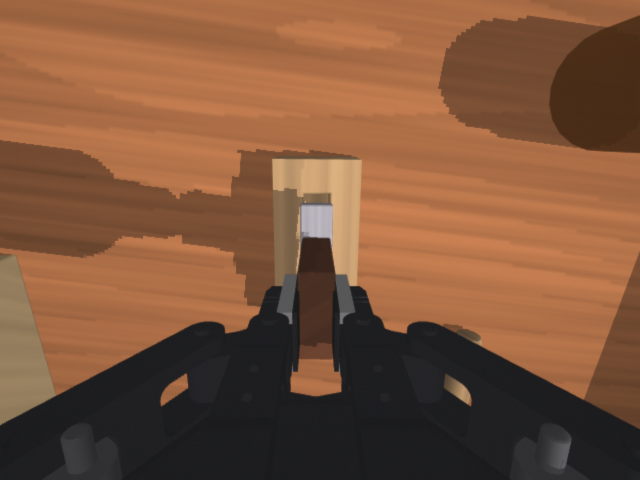

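View pics/z13.png

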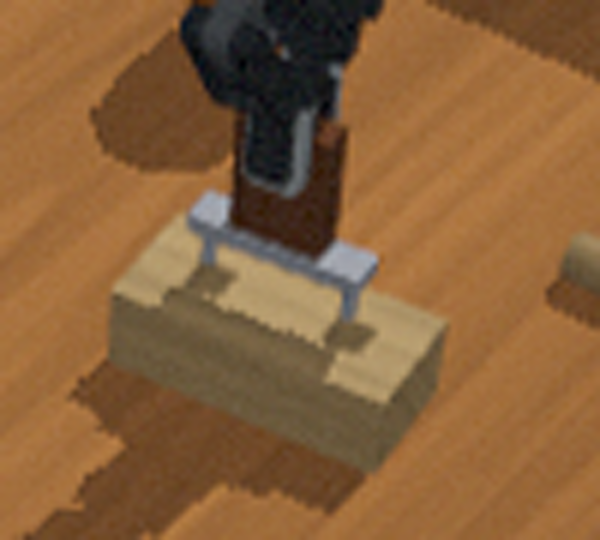

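>>> jog_arm:
  increments:
    - [-0.005,0.003,0.05,0,-0.001,0]
    - [-0.008,0.006,0.1,0,-0.001,0]
    - [-0.01,0.006,0.16,0,-0.002,0]
    - [-0.01,0.006,0.22,0,-0.002,0]
    - [-0.01,0.006,0.27,0,-0.002,0]

```text
clock: 17.1
ee_pos: [0.4542, 0.2693, 0.0554]
eef_rot: [-3.141, -0.0, -3.014]
force: [0.7, -0.1, -2.5]
finger_gap: 0.0125
```

Run:
```python
from h import *
st();plan([(.454,.2693,.0521,-3.0146)])
```

```text
t 17.10 p [0.4542 0.2693 0.0554] rpy [-3.1414e+00 -2.0000e-04 -3.0142e+00] F [ 0.7 -0.1 -2.5] M [ 0.02  0.01 -0.01] gap 0.0125
[0.002, 0.0001, 0.0416, -0.0003, -0.0003, 0.0006]
```

>>> jog_arm:
  increments:
    - [0,0,0.01,0,0,0]
    - [0,0,0.02,0,0,0]
    - [0,0,0.03,0,0,0]
    - [0,0,0.04,0,0,0]
    - [0,0,0.042,0,0,0]

```text
clock: 17.52
ee_pos: [0.4544, 0.2694, 0.0523]
eef_rot: [-3.141, 0.0, -3.014]
force: [-0.2, -0.2, 0.0]
finger_gap: 0.0124
```

Run:
```python
from h import *
st()
```

```text
t 17.52 p [0.4544 0.2694 0.0523] rpy [-3.1415e+00  2.0000e-04 -3.0141e+00] F [-0.2 -0.2  0. ] M [-0.03  0.15  0.02] gap 0.0124
```

>>> jog_arm:
  increments:
    - [0,0,0.004,0,0,0]
    - [0,0,0.004,0,0,0]
    - [0,0,0.004,0,0,0]
    - [0,0,0.004,0,0,0]
    - [0,0,0.004,0,0,0]

```text
clock: 17.93
ee_pos: [0.4545, 0.2694, 0.0523]
eef_rot: [-3.142, 0.001, -3.014]
force: [-0.9, -0.0, 2.8]
finger_gap: 0.0124
```

>>> jog_arm:
  increments:
    - [0,0,0,0,0,0]
    - [0,0,0,0,0,0]
    - [0,0,0,0,0,0]
    - [0,0,0,0,0,0]
    - [0,0,0,0,0,0]
  jaw: 1

```text
clock: 18.35
ee_pos: [0.4546, 0.2694, 0.0523]
eef_rot: [-3.142, 0.001, -3.014]
force: [0.0, -0.2, 0.5]
finger_gap: 0.0722
```

>>> jog_arm:
  increments:
    - [0,0,0,0,0,0]
    - [0,0,0,0,0,0]
    - [0,0,0,0,0,0]
    - [0,0,0,0,0,0]
    - [0,0,0,0,0,0]

```text
clock: 18.77
ee_pos: [0.4546, 0.2694, 0.0523]
eef_rot: [-3.142, 0.001, -3.014]
force: [0.4, 0.3, -0.2]
finger_gap: 0.0856
```

Run:
```python
from h import *
st()
```

```text
t 18.77 p [0.4546 0.2694 0.0523] rpy [-3.1415e+00  7.0000e-04 -3.0142e+00] F [ 0.4  0.3 -0.2] M [0.04 0.01 0.01] gap 0.0856
```

Released; retreat straight up.

>>> jog_arm:
  increments:
    - [0,0,-0.15,0,0,0]
    - [0,0,-0.35,0,0,0]
    - [0,0,-0.55,0,0,0]
    - [0,0,-0.8,0,0,0]
    - [0,0,-1.0,0,0,0]

```text
clock: 19.18
ee_pos: [0.4546, 0.2695, 0.1334]
eef_rot: [3.141, 0.001, -3.014]
force: [0.8, 0.4, -1.0]
finger_gap: 0.0854
```

>>> jog_arm:
  increments:
    - [0,0,-0.2,0,0,0]
    - [0,0,-0.45,0,0,0]
    - [0,0,-0.65,0,0,0]
    - [0,0,-0.8,0,0,0]
    - [0,0,-0.8,0,0,0]

```text
clock: 19.6
ee_pos: [0.4561, 0.2701, 0.2002]
eef_rot: [3.14, 0.006, -3.014]
force: [1.0, -0.3, 0.9]
finger_gap: 0.0855
```

>>> jog_arm:
  increments:
    - [0.2,0.1,0,0,0,0]
    - [0.4,0.2,0,0,0,0]
    - [0.6,0.3,0,0,0,0]
    - [0.8,0.4,0,0,0,0]
    - [0.9,0.5,0,0,0,0]

```text
clock: 20.02
ee_pos: [0.3764, 0.3004, 0.1988]
eef_rot: [3.141, 0.003, -3.014]
force: [-0.9, -1.1, -0.5]
finger_gap: 0.0853
```

Run:
```python
from h import *
st()
for n in('top','scene'):
  im=env.capture(n); cv2.imwrite(f'pics/{n}11.png',im[:,:,::-1])
a=cv2.imread('pics/scene11.png');a=cv2.resize(a[110:200,310:410],(600,540),interpolation=cv2.INTER_CUBIC);cv2.imwrite('pics/z14.png',a)
```

```text
t 20.02 p [0.3764 0.3004 0.1988] rpy [ 3.1410e+00  3.0000e-03 -3.0135e+00] F [-0.9 -1.1 -0.5] M [ 0.04  0.03 -0.02] gap 0.0853
```

View pics/top11.png

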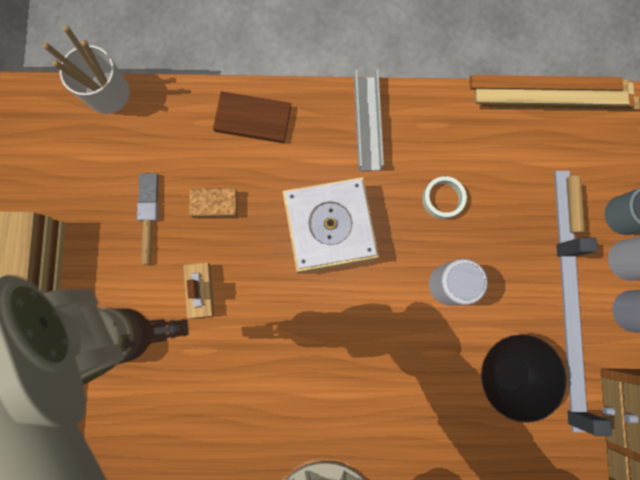

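View pics/scene11.png

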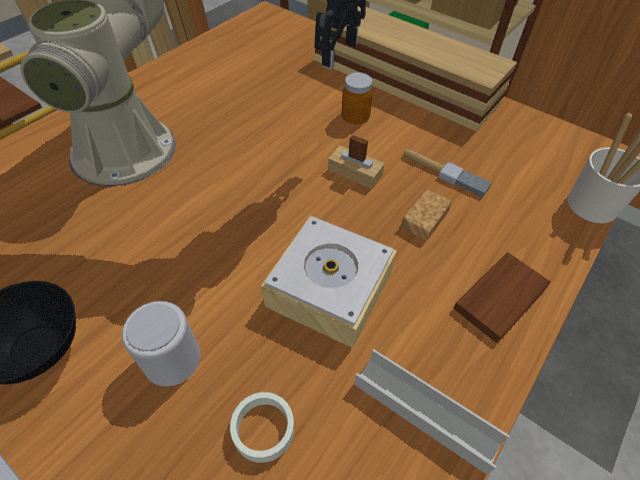

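View pics/z14.png

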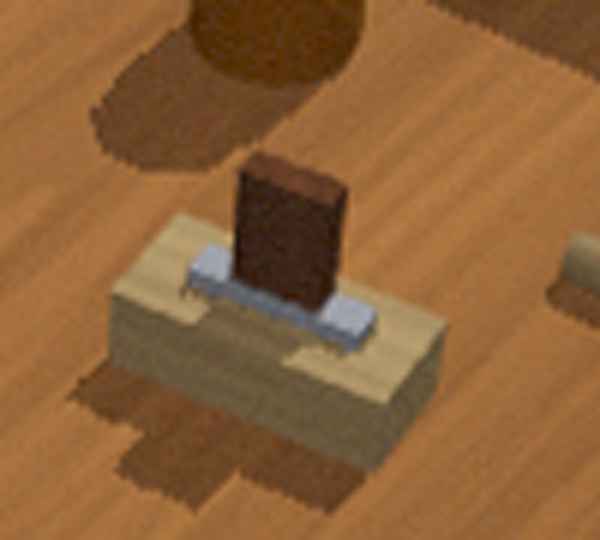

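Run:
```python
from h import *
S=cam('scene')
c=[]
for f in('scene0','scene11'):
    a=cv2.imread(f'pics/{f}.png')[255:280,315:347]; h=cv2.cvtColor(a,cv2.COLOR_BGR2HSV)
    m=(h[...,1]>130)&(h[...,2]>90); ys,xs=np.nonzero(m); c.append((xs.mean()+315,ys.mean()+255,m.sum()))
print(c,[proj(S,(.592,-.006,z)) for z in(.079,.075)])
a=cv2.absdiff(cv2.imread('pics/scene0.png'),cv2.imread('pics/scene11.png')).max(2)
for n,(x0,y0,x1,y1) in dict(tin=(125,300,200,385),sander=(402,190,452,242),brush=(403,148,492,197),tape=(228,392,296,462)).items(): print(n,(a[y0:y1,x0:x1]>40).sum())
```

```text
[(np.float64(330.6363636363636), np.float64(266.22222222222223), np.int64(99)), (np.float64(330.4949494949495), np.float64(267.34343434343435), np.int64(99))] [array([331.23574931, 263.10369277]), array([331.16598427, 264.4926549 ])]
tin 490
sander 0
brush 0
tape 0
```

Run:
```python
from h import *
a,b=[cv2.imread(f'pics/{f}.png')[250:315,425:495] for f in('top0','top11')]
print('tin top diff',(cv2.absdiff(a,b).max(2)>40).sum())
env.sign_off(); st()
```

```text
tin top diff 114
the job is handed in; nothing more can be done
the job is handed in; nothing more can be done
```

The ring is turned clockwise to its hard stop and the spanner is back upright in its block. The job was handed in at about 20 s on the clock, well under the 64 s limit.

- **Insertion:** The camera showed both ring holes, so I lowered the pins straight in. They went about 5 mm deep without touching anything hard.
- **Turn:** I turned until the moment rose from a steady 0.2 N m or so to 1.08 N m, which I took as the hard stop. The pictures show the hole line turned 0.91 rad, inside the expected 0.8 to 1.0 rad.
- **Return:** The spanner's weight came off the gripper as it seated. The last pictures show its bar flat on the block, and the arm clear of everything.

Two checks did not fully agree:

- **Bushing sink:** A coarse reading from the scene camera gives about 3.2 mm, against about 3.6 mm from the turn angle. That difference is only about 0.15 pixel, so I went by the moment and the turn angle. I did not measure flushness directly.
- **Tin:** Some pixels around it changed between the first and last pictures (490 in the scene view, 114 in the top view). I put this down to the arm's shadow: nothing went near the tin, and it looks to be in the same place. The sander, brush and tape showed no change at all.

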